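# Clamp the probe in the collet stand

### The arm

A 6-joint arm with a two-finger parallel gripper is mounted at the origin on the work surface. World frame = base frame: x ahead of the robot, y to its left, z up, the work surface at z = 0. Lengths are in m, angles in rad, forces in N, time in s.
With the tool pointing down it reaches from about 0.325 to 0.9 m from the base axis. Payload 3.5 kg.
Tool frame: the origin (TCP) lies midway between the tips of the shut fingers; the grasp point (between the pads) lies 19 mm behind it; x points along the fingers, y is the direction in which the jaws open and shut, and the axes are right-handed (so a half turn about x gives the same grasp; the last joint's range is limited). The gripper opens to 85 mm and grips with 20 to 120 N. Pads are 22 mm wide; open, the fingers measure 114 mm over their backs; the gripper's body (76 mm by 85 mm) begins 54 mm behind the grasp point. The pads swing forward as they close: fully open they stand 13 mm farther back than shut.
Start: joints at [1.229, 0.276, -0.026, 1.268, 0, 1.467], TCP at [0.148, 0.607, 0.231] pointing down, gripper open.
Joint ranges: [-3.12, 3.12], [-0.85, 1.88], [-1.08, 1.24], [-1.95, 2.15], [-1.57, 1.53], [-3.14, 3.14]. Speed limits (rad/s): [2.57, 2.57, 3.14, 3.14, 3.14, 3.14].

### API

Orientations are given as a unit quaternion [x, y, z, w].
In Python, from plant import monitor, eyes, manip gives the robot as it stands.
- The arm moves only by the tool arm_command, never from a script. Its argument "plan" is a list of rows, each a list of 6 numbers: the shift along the tool's x, y, z in m, then the turn, a rotation vector about the tool's x, y, z in rad. In form: [[x, y, z, ax, ay, az], ...]. A call has 1 to 5 rows; each row shifts and turns the commanded pose from where the row before left it, along the tool's axes as they then stand; what a row does not reach is not made up. A row lasts 1/10 s, in which the tool goes at most 50 mm and 8.59 degrees, less where a joint would pass 70% of its speed; a pose out of reach is approached as far as the arm can. A call with a gripper value outside its range is refused whole. "grip" is the gripper command: -1 is fully open, 1 is shut, values between are in proportion, set as the call begins (left out, the last holds). The fingers move at their own pace and stop on an object; the grip force is fixed at half the most. Time passes only in rows, so rows that do not move let the fingers close. It gives the time, the measured TCP pose, the force and the opening at its end, in the units of the state.
- monitor.get_obs(): the state, without advancing time (a new reading comes with each control period).
- eyes.get_image(name): name is "side" or "top" or "wrist"; returns (picture, depth): 420x560x3 uint8, red, green, blue; 420x560 float32, m along the optical axis (not along the pixel's ray), 0 where there is no reading.
- eyes.get_calibration(name): a dict with "mtx" (3x3 intrinsics, pixels), "R" (3x3) and "t" (3): a world point X has camera coordinates R X + t. Camera axes: x right, y down, z forward; pixel columns grow to the right and rows downward; lengths in m; the calibration is good to about 2 mm. A picture is of the moment at which its call begins: read the wrist's pose just before it. get_calibration takes no time and is no camera call; for the wrist camera it gives the pose at the moment of the call.
- manip.hand_in(): hands the job in, once; it reports no verdict.
The state is a dict: "clock": time; "qpos": joint angles; "qvel": joint speeds; "effort": joint torques, N m; "position": TCP position; "eef_rot": TCP orientation; "contact_force": force on the tool from outside, world axes, zero at the start; "moment": the same for the moment, N m; "opening": finger opening in m.
Only numpy, scipy, OpenCV 4.12 (cv2) and the standard library are available. Lean on these libraries where they do the work, as an engineer would, in place of code of your own. Each camera call takes 0.05 s, during which the arm holds its last target. There are 200 camera calls.

### The job

Take the green-handled probe out of the rack and set its shank into the collet of the stand by feel, gently, until its collar sits fully home on the collet's face. Then let go of it and turn the nut clockwise by its red-knobbed lever until the jaws grip the shank firmly: stop once the lever goes clearly stiff, do not force it. Leave the yellow probe, the dish, the bottle and the slide box where they are, and let go of everything.

Things in the scene. Friction and masses are not known exactly. Their poses are not given: they have to be found in the camera images.
- green_probe: The probe to load, 55 to 90 g, standing upright in one of the two rack holes (either one). Origin at the centre of the shank's foot, z along it towards the tip; heights above the origin: steel shank diameter 10 mm from 0 to 32 mm (the lowest 3 mm tapers to 6 mm), dark steel collar diameter 22 mm from 32 to 36 mm, round green handle diameter 16 mm from 36 to 78 mm (grip it here, near 60 mm), pointed steel tip up to 92 mm. Round, so its yaw means nothing.
- green_collar (a point): Centre of the underside of the green probe's collar, 32 mm above its foot; it comes to rest on the face of the collet.
- rack: Fixed white block, 60 x 124 mm (its x, y), 42 mm high, origin under its centre. Two round holes of 11.6 mm diameter, 36 mm deep, at y = -31 and +31 mm of its own frame, each holding a probe whose collar rests on the block's top.
- stand: Fixed collet stand: white round base of 120 mm diameter, 12 mm high; origin under its centre, z up. On its axis stands the steel collet: outer diameter 27 mm, flat face with the open mouth 60 mm above the origin, bore 11.2 mm in diameter and 46 mm deep. Around it, 30 to 50 mm above the origin, is the dark nut (46 mm diameter) that carries the lever. The nut stays where it is left.
- mouth (a point): Centre of the collet's mouth, on the face of the collet, 60 mm above the table, on the vertical axis about which nut and lever turn. Turned clockwise seen from above, the nut closes three jaws in the bore, 5 mm each per radian. It starts slack but in an unknown position, with the lever clocked on it at random, so the lever's direction does not tell where it will grip: on a home shank the jaws touch after 0.1 to 1.25 rad of turning.
- lever_grip (a point): Point on the axis of the lever's upright red knob, 66 mm above the table, 80 mm from the stand's axis. The knob is a cylinder 15 mm in diameter from 36 to 80 mm above the table; below it the lever's steel rod (9 mm thick, centre 40 mm high) runs in to the nut. Before the jaws touch, it takes a steady 3.5 to 6.5 N at the knob to turn (friction); then the force climbs steadily with turning: firm at about 8.5 to 12 N, the shank is crushed from about 15 N.
- yellow_probe: Bystander: the same probe with a yellow handle, in the other rack hole. Leave it.
- dish: Bystander: closed clear petri dish, diameter 90 mm, 16 mm high, origin under its centre.
- bottle: Bystander: amber bottle, diameter 44 mm, 85 mm high, blue cap, origin under its centre.
- slide_box: Bystander: blue slide box with white lid, 92 x 72 mm, 36 mm high, origin under its centre.
Not all that is in view belongs to the job. What is shaped like the green_probe but blue or orange is not meant.

How it is judged:
On the way, in this order (a step that is already met when the one before it is completed fails the run):
1. the green probe stands in the collet, shank fully home, with the jaws still slack (horizontal distance between green_collar and mouth below 0.002 m and z of green_collar in the frame of stand between 0.058 and 0.0615 m and angle between green_probe's own z axis and vertical below 0.06 rad and contact force between stand and green_probe below 20 N), for 0.2 s.
2. the nut has been turned until the jaws grip the shank, which the fingers have let go (horizontal distance between green_collar and mouth below 0.002 m and z of green_collar in the frame of stand between 0.058 and 0.0615 m and angle between green_probe's own z axis and vertical below 0.06 rad and contact force between stand and green_probe above 45 N and contact force between the fingers and green_probe below 0.5 N), for 0.3 s.
At the end, for the whole second after the job is handed in: The green probe is upright (within 0.06 rad) in the collet, its collar within 1.5 mm of the collet's face and within 2 mm of its axis, the collet's jaws pressing on the shank with more than 45 N in all, the probe at rest and the lever released (all of step 2 and linear speed of green_probe below 0.01 m/s); the robot touches nothing.
It fails at once if the held probe is pushed against the stand with more than 40 N (contact force between stand and green_probe above 40 N and contact force between the fingers and green_probe above 1 N).
It fails at once if the jaws crush the shank with more than 220 N in all (contact force between stand and green_probe above 220 N).
It fails at once if the yellow probe, dish, bottle or slide box is shifted by more than 15 mm (distance of any of yellow_probe, dish, bottle, slide_box from where it was at the start of the episode above 0.015 m).
It also fails if it takes over 61 s, if anything falls off the work surface, if the arm or the gripper's body presses on something with over 40 N, if the wrist force passes 120 N, or if a joint passes its speed limit or range.

## Working session

There is one attempt and no reset: what is moved stays moved. The work goes in short steps, Python scripts to look and compute and a tool call to move; the robot and the scene stay as the last step left them, time stands still between calls to the robot, and variables do not carry over. Pictures are saved under pics/ and viewed, about 8 in all and at most 12, crops included, and the job is handed in when it is done.

Besides the shell and the picture viewer there is one more tool, called after "Request:" as name(argument=value, ...), one argument or row to a line, values as JSON. arm_command: Moves the arm, as the interface text tells. Its arguments: {"type":"object","properties":{"plan":{"type":"array"},"grip":{"type":"number"}},"required":["plan"]}

```bash
ls; mkdir -p pics; cat > h.py <<'E'
import numpy as np, cv2
from plant import monitor, eyes, manip
def snap(n,fn):
    c=eyes.get_calibration(n); im,d=eyes.get_image(n)
    np.savez('pics/'+fn+'.npz',im=im,d=d,**{k:np.array(c[k]) for k in('mtx','R','t')})
    cv2.imwrite('pics/'+fn+'.png',im[:,:,::-1]); return im,d,c
def load(fn):
    z=np.load('pics/'+fn+'.npz'); return z['im'],z['d'],z
def world(d,c):
    v,u=np.mgrid[:d.shape[0],:d.shape[1]]
    K=np.array(c['mtx']); p=np.stack([(u-K[0,2])/K[0,0]*d,(v-K[1,2])/K[1,1]*d,d],-1)
    w=(p-np.array(c['t']))@np.array(c['R']); w[d<=0]=np.nan; return w
E
python3 - <<'E'
from h import *
o=monitor.get_obs(); print(o)
a=snap('top','top0'); b=snap('side','side0')
for x in (a,b): print(x[2])
cv2.imwrite('pics/both.png',cv2.resize(np.hstack([a[0],b[0]])[:,:,::-1],(800,300)))
E
```

```text
pics
{'clock': 0.0, 'qpos': array([ 1.22864061e+00,  2.77138216e-01, -2.78909864e-02,  1.26797265e+00,
        7.14744952e-06,  1.46737284e+00]), 'qvel': array([ 1.65289785e-03,  1.70805617e-05,  1.09780584e-04,  1.35311133e-03,
       -3.57835285e-04,  1.34749775e-03]), 'effort': array([-1.77470265e-04, -4.45507193e+01,  2.95203978e+01,  1.63971208e-02,
       -9.02365150e-05,  2.01401562e-06]), 'position': array([0.14755622, 0.60653857, 0.23015168]), 'eef_rot': array([ 0.08344431,  0.70224956, -0.08496419,  0.70190005]), 'contact_force': array([-0.09527526,  0.12506452, -0.08968743]), 'moment': array([-0.03061297,  0.02155454,  0.06470416]), 'opening': 0.08526754360440737}
{'mtx': array([[428.74366997,   0.        , 282.47151502],
       [  0.        , 428.74366997, 204.80175593],
       [  0.        ,   0.        ,   1.        ]]), 'R': array([[ 0.01039468, -0.99993242, -0.00520704],
       [-0.97687897, -0.00904272, -0.21360174],
       [ 0.21354022,  0.00730697, -0.97690695]]), 't': array([-0.05592684,  0.59450288,  0.88793943])}
{'mtx': array([[455.47150605,   0.        , 280.57388828],
       [  0.        , 455.47150605, 203.17569037],
       [  0.        ,   0.        ,   1.        ]]), 'R': array([[ 0.86209847, -0.50667336,  0.00826643],
       [-0.24230147, -0.42649048, -0.87143323],
       [ 0.44505755,  0.74925828, -0.49044449]]), 't': array([-0.52452771,  0.19625599,  1.04626855])}
```

View pics/top0.png

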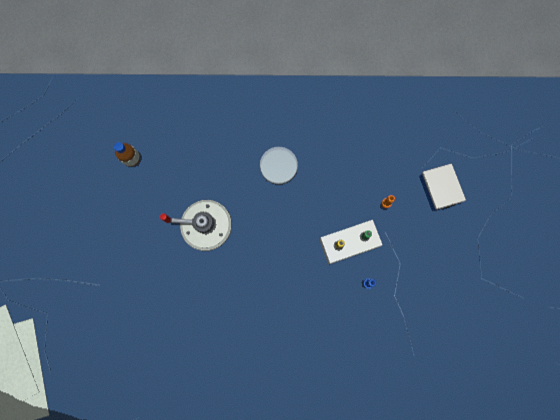

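View pics/side0.png

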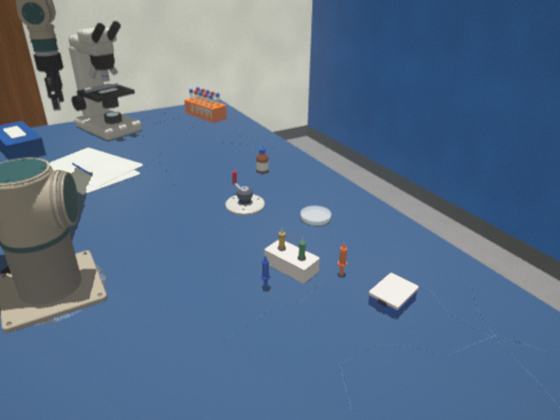

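The top view shows the rack with yellow at (340,243) and green at (366,235), the stand at (204,222) with its knob at (165,217), and decoys at (388,201) and (368,283). The side view shows green at (302,248), the stand at (245,197) and the knob at (235,177).

```bash
python3 - <<'E'
from h import *
for n,box in (('top0',dict(g=(355,225,378,246),y=(330,234,350,254),k=(155,208,175,226),st=(178,198,232,252),rk=(315,215,385,268))),('side0',dict(g=(294,235,312,262),y=(272,225,292,252),k=(226,168,243,186),st=(222,185,268,215),rk=(262,238,322,280)))):
    im,d,c=load(n); w=world(d,c); hsv=cv2.cvtColor(im,cv2.COLOR_RGB2HSV)
    H,S,V=[hsv[...,i].astype(int) for i in range(3)]
    for k,(a,b,e,f) in box.items():
        m=np.zeros(d.shape,bool); m[b:f,a:e]=1
        if k=='g': m&=(H>50)&(H<95)&(S>90)
        if k=='y': m&=(H>15)&(H<35)&(S>120)
        if k=='k': m&=((H<8)|(H>172))&(S>130)
        if k in('st','rk'): m&=(S<70)&(V>120)
        p=w[m]; p=p[~np.isnan(p).any(1)]; 
        v,u=np.nonzero(m)
        print(n,k,m.sum(),'px',u.mean().round(1),v.mean().round(1),'med',np.median(p,0).round(4),'min',p.min(0).round(3),'max',p.max(0).round(3))
        if k=='rk':
            q=p[(p[:,2]>.03)&(p[:,2]<.052)]; print(' rect',cv2.minAreaRect((q[:,:2]*1000).astype(np.float32)),np.median(q[:,2]))
        if k=='st':
            q=p[(p[:,2]>.004)&(p[:,2]<.02)]; print(' circ',cv2.minEnclosingCircle((q[:,:2]*1000).astype(np.float32)),np.median(q[:,2]))
            q=w[b:f,a:e].reshape(-1,3); q=q[(q[:,2]>.056)&(q[:,2]<.066)]; print(' face',len(q),np.median(q,0))
E
```

```text
top0 g 45 px 366.0 234.9 med [ 0.5262 -0.2288  0.0869] min [ 0.522 -0.24   0.054] max [ 0.534 -0.225  0.093]
top0 y 41 px 339.4 244.0 med [ 0.5059 -0.1713  0.0873] min [ 0.501 -0.181  0.057] max [ 0.515 -0.167  0.098]
top0 k 61 px 164.6 217.7 med [0.562  0.2068 0.0789] min [0.557 0.202 0.001] max [0.572 0.237 0.084]
top0 st 1679 px 205.6 224.9 med [0.5542 0.1261 0.0126] min [ 0.5    0.071 -0.002] max [0.619 0.19  0.065]
 circ ((559.0228881835938, 129.41070556640625), 59.99810028076172) 0.012420279872276403
 face 95 [0.55928432 0.12837433 0.06028669]
top0 rk 1405 px 350.9 241.1 med [ 0.5182 -0.2033  0.0428] min [ 0.471 -0.282 -0.001] max [ 0.574 -0.137  0.103]
 rect ((519.5382690429688, -203.79478454589844), (60.346168518066406, 124.53459930419922), 19.423236846923828) 0.04286930085184139
side0 g 46 px 301.9 248.4 med [ 0.5253 -0.2379  0.0721] min [ 0.521 -0.242 -0.002] max [ 0.61  -0.127  0.088]
side0 y 43 px 281.5 239.1 med [ 0.5045 -0.18    0.0724] min [ 0.501 -0.183  0.057] max [ 0.513 -0.173  0.09 ]
side0 k 33 px 234.0 175.7 med [0.5602 0.2058 0.066 ] min [0.555 0.2   0.048] max [0.568 0.214 0.079]
side0 st 625 px 244.4 203.4 med [0.5485 0.1158 0.0098] min [ 0.497  0.067 -0.004] max [0.627 0.265 0.06 ]
 circ ((556.5585327148438, 126.97157287597656), 60.81952667236328) 0.009902061563268427
 face 26 [0.55679446 0.12861441 0.05763027]
side0 rk 1429 px 291.9 260.5 med [ 0.5081 -0.2195  0.0367] min [ 0.468 -0.273 -0.005] max [ 0.616 -0.074  0.099]
 rect ((517.684326171875, -203.2282257080078), (64.79776763916016, 127.0682601928711), 19.840648651123047) 0.04007683868715524
```

```bash
cat >> h.py <<'E'
from scipy.spatial.transform import Rotation as Rot
def go(target,yaw=None):
    """shift in current tool axes; turn about tool x to bring jaw axis to yaw (mod pi); shift in axes after turn"""
    o=monitor.get_obs(); R=Rot.from_quat(o['eef_rot']).as_matrix()
    ty=np.arctan2(R[1,1],R[0,1]); d=np.array(target)-o['position']
    print('t',o['clock'],'pos',o['position'].round(4),'q1,q6',o['qpos'][[0,5]].round(3),'tilt',R[:,0].round(4),'yaw y',round(ty,4),'F',o['contact_force'].round(2),'op',round(o['opening'],4))
    print('shift tool now',(R.T@d).round(4))
    if yaw is not None:
        a=(ty-yaw+np.pi/2)%np.pi-np.pi/2   # +turn about tool x(down) lowers yaw
        R2=R@Rot.from_rotvec([a,0,0]).as_matrix()
        print('turn',round(a,4),'yaw after',np.arctan2(R2[1,1],R2[0,1]).round(4),'shift after turn',(R2.T@d).round(4))
    # min-tilt correction: rotvec in tool axes bringing tool x to straight down
    print('level',np.cross(R[:,0],[0,0,-1])@R)
E
python3 - <<'E'
from h import *
go([.48,-.233,.23],np.deg2rad(19.4))
go([.48,-.233,.23],np.deg2rad(19.4)+np.pi)
im,d,c=snap('wrist','w0')
R=np.array(c['R']); print('cam pos',-R.T@np.array(c['t']),'fwd',R[2],'right',R[0],c['mtx'][0])
for n,(u,v) in dict(or_=(388,201),bl=(368,283),dish=(279,165),bot=(120,148)).items():
    _,dd,cc=load('top0'); print(n,world(dd,cc)[v,u])
E
```

```text
t 0.1 pos [0.1476 0.6066 0.2302] q1,q6 [1.229 1.467] tilt [-7.e-04 -2.e-03 -1.e+00] yaw y 1.332 F [ 0.6   0.46 -0.76] op 0.0856
shift tool now [ 0.0017 -0.7371  0.5215]
turn 0.9934 yaw after 0.3386 shift after turn [0.0017 0.0346 0.9023]
level [ 2.08061266e-23 -1.97683165e-04  2.05919860e-03]
t 0.1 pos [0.1476 0.6066 0.2302] q1,q6 [1.229 1.467] tilt [-7.e-04 -2.e-03 -1.e+00] yaw y 1.332 F [ 0.6   0.46 -0.76] op 0.0856
shift tool now [ 0.0017 -0.7371  0.5215]
turn 0.9934 yaw after 0.3386 shift after turn [0.0017 0.0346 0.9023]
level [ 2.08061266e-23 -1.97683165e-04  2.05919860e-03]
cam pos [0.07800048 0.62393784 0.37324406] fwd [ 0.27436105 -0.06825194 -0.95920159] right [ 0.23745976  0.97139664 -0.00119891] [347.35913006   0.         283.30987696]
or_ [ 0.60427909 -0.28279712  0.07087068]
bl [ 0.42564862 -0.23262471  0.07285169]
dish [ 0.70188877 -0.04047107  0.01815864]
bot [0.71705141 0.3147374  0.08574516]
```

Request:
arm_command(
  plan=[
    [0, 0, 0, 0.142, 0, 0],
    [0, 0, 0, 0.142, 0, 0],
    [0, 0, 0, 0.142, 0, 0],
    [0, 0, 0, 0.142, 0, 0],
    [0, 0, 0, 0.142, 0, 0],
  ],
)

```text
clock: 0.65
position: [0.1477, 0.6069, 0.2308]
eef_rot: [0.325, 0.628, -0.325, 0.628]
contact_force: [1.0, -0.2, 0.3]
opening: 0.0853
```

Request:
arm_command(
  plan=[
    [0, 0, 0, 0.142, 0, 0],
    [0, 0, 0, 0.1414, 0, 0],
    [0, 0, 0.045, 0, 0, 0],
    [0, 0, 0.045, 0, 0, 0],
    [0, 0, 0.045, 0, 0, 0],
  ],
)

```text
clock: 1.15
position: [0.1927, 0.4784, 0.2307]
eef_rot: [0.408, 0.577, -0.409, 0.577]
contact_force: [0.8, -0.2, 1.3]
opening: 0.0854
```

Request:
arm_command(
  plan=[
    [0, 0, 0.045, 0, 0, 0],
    [0, 0, 0.045, 0, 0, 0],
    [0, 0, 0.045, 0, 0, 0],
    [0, 0, 0.045, 0, 0, 0],
    [0, 0, 0.045, 0, 0, 0],
  ],
)

```text
clock: 1.65
position: [0.2674, 0.266, 0.2311]
eef_rot: [0.408, 0.577, -0.408, 0.577]
contact_force: [1.4, -1.2, -0.0]
opening: 0.0853
```

Request:
arm_command(
  plan=[
    [0, 0.005, 0.045, 0, 0, 0],
    [0, 0.005, 0.045, 0, 0, 0],
    [0, 0.005, 0.045, 0, 0, 0],
    [0, 0.005, 0.045, 0, 0, 0],
    [0, 0.005, 0.045, 0, 0, 0],
  ],
)

```text
clock: 2.15
position: [0.3659, 0.062, 0.2313]
eef_rot: [0.409, 0.577, -0.408, 0.577]
contact_force: [1.2, 0.1, 0.5]
opening: 0.0856
```

```bash
python3 - <<'E'
from h import *
go([.5298,-.233,.23],np.deg2rad(19.4))
snap('wrist','w1')
E
```

```text
t 2.15 pos [0.3659 0.062  0.2313] q1,q6 [-0.007  1.225] tilt [ 7.e-04  2.e-04 -1.e+00] yaw y 0.3384 F [1.24 0.07 0.49] op 0.0856
shift tool now [0.0014 0.0566 0.3326]
turn -0.0002 yaw after 0.3386 shift after turn [0.0014 0.0566 0.3327]
level [ 1.09198227e-24  1.63967975e-05 -6.95882810e-04]
```

View pics/w1.png

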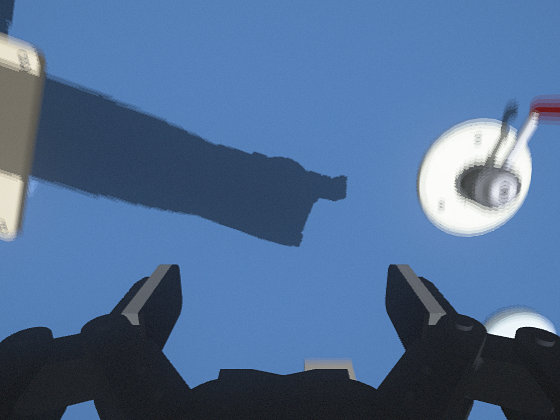

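The wrist picture is blurred because the arm was moving. It shows the stand at (490,185) and the fingers at the bottom; image down is tool +z. I'll go on to the rack.

Request:
arm_command(
  plan=[
    [0, 0.011, 0.046, 0, 0, 0],
    [0, 0.011, 0.046, 0, 0, 0],
    [0, 0.011, 0.046, 0, 0, 0],
    [0, 0.011, 0.046, 0, 0, 0],
    [0, 0.011, 0.046, 0, 0, 0],
  ],
)

```text
clock: 2.7
position: [0.4945, -0.1364, 0.231]
eef_rot: [0.409, 0.577, -0.409, 0.577]
contact_force: [0.6, 0.1, 0.3]
opening: 0.0854
```

Request:
arm_command(
  plan=[
    [0, 0, 0.046, 0, 0, 0],
    [0, 0, 0.046, 0, 0, 0],
    [0, 0, 0.03, 0, 0, 0],
    [0, 0, 0, 0, 0, 0],
    [0, 0, 0, 0, 0, 0],
  ],
)

```text
clock: 3.2
position: [0.5342, -0.25, 0.2306]
eef_rot: [0.409, 0.578, -0.409, 0.576]
contact_force: [-0.4, -0.5, -0.4]
opening: 0.0854
```

```bash
python3 - <<'E'
from h import *
go([.5298,-.233,.23],np.deg2rad(19.4))
snap('wrist','w2')
E
```

```text
t 3.2 pos [ 0.5342 -0.25    0.2306] q1,q6 [-0.547  0.686] tilt [-0.0013  0.0012 -1.    ] yaw y 0.3376 F [-0.42 -0.49 -0.38] op 0.0854
shift tool now [ 0.0006  0.0014 -0.0175]
turn -0.001 yaw after 0.3386 shift after turn [ 0.0006  0.0015 -0.0175]
level [ 4.91395599e-23 -1.61778196e-03  8.59247752e-04]
```

View pics/w2.png

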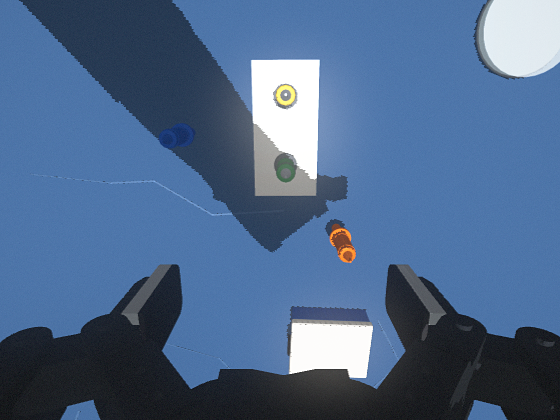

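The sharp view shows the rack in the centre, yellow at (286,95) and green at (286,168). Orange at (343,245) is clear of the fingers' path along y.

Request:
arm_command(
  plan=[
    [0.035, 0.001, -0.009, 0, 0, 0],
    [0.035, 0.0005, -0.0085, 0, 0, 0],
    [0, 0, 0, 0, -0.001, 0.001],
    [0, 0, 0, 0, 0, 0],
  ],
  grip=-0.2,
)

```text
clock: 3.65
position: [0.5294, -0.2315, 0.1613]
eef_rot: [0.408, 0.578, -0.408, 0.577]
contact_force: [-0.2, -1.0, 0.1]
opening: 0.0509
```

```bash
cat > m.py <<'E'
from h import *
def rayfit(obs):  # least-squares ray intersection
    A=np.zeros((3,3));b=np.zeros(3)
    for (u,v),c in obs:
        R=np.array(c['R']);t=np.array(c['t']);K=np.array(c['mtx'])
        r=R.T@np.linalg.solve(K,[u,v,1]);r/=np.linalg.norm(r);P=np.eye(3)-np.outer(r,r)
        A+=P;b+=P@(-R.T@t)
    return np.linalg.solve(A,b)
E
python3 - <<'E'
from m import *
go([.5298,-.233,.23],np.deg2rad(19.4))
snap('wrist','w3')
for n in('w2','w3'):
    im,d,c=load(n); w=world(d,c); hsv=cv2.cvtColor(im,cv2.COLOR_RGB2HSV); H,S,V=[hsv[...,i].astype(int) for i in range(3)]
    q=w[:280,:].reshape(-1,3); sat=S[:280].ravel(); q=q[(q[:,2]>.036)&(q[:,2]<.048)&(sat<90)&(np.hypot(q[:,0]-.52,q[:,1]+.204)<.075)]
    print(n,'rack',cv2.minAreaRect((q[:,:2]*1000).astype(np.float32)),np.median(q[:,2]))
    for k,m in(('g',(H>50)&(H<95)&(S>70)),('y',(H>20)&(H<35)&(S>120))):
        m[270:]=0; near=np.hypot(w[...,0]-.52,w[...,1]+.204)<.08; m&=near
        p=w[m]; v,u=np.nonzero(m)
        zm=np.nanpercentile(p[:,2],95)
        top=p[p[:,2]>.083]  # handle top disc/tip
        print(k,m.sum(),u.mean().round(1),v.mean().round(1),'zmax',zm.round(4),'top disc',len(top),(cv2.minEnclosingCircle((top[:,:2]*1000).astype(np.float32)) if len(top)>3 else 0),'all',cv2.minEnclosingCircle((p[:,:2]*1000).astype(np.float32)))
im,_,_=load('w3'); cv2.imwrite('pics/w3.png',im[:,:,::-1])
E
```

```text
t 3.65 pos [ 0.5294 -0.2315  0.1613] q1,q6 [-0.524  0.707] tilt [-2.e-04  2.e-04 -1.e+00] yaw y 0.3401 F [-0.19 -1.02  0.14] op 0.0509
shift tool now [-0.0687 -0.0001  0.0015]
turn 0.0015 yaw after 0.3386 shift after turn [-0.0687 -0.0001  0.0015]
level [ 1.02324231e-24 -2.29752037e-04  1.44592855e-04]
w2 rack ((520.198486328125, -203.80001831054688), (60.20859909057617, 123.7747573852539), 19.422733306884766) 0.04241898274187286
g 134 285.1 172.6 zmax 0.0893 top disc 134 ((530.30859375, -232.8021697998047), 7.40526819229126) all ((530.30859375, -232.8021697998047), 7.40526819229126)
y 150 284.9 95.1 zmax 0.0894 top disc 149 ((509.4229736328125, -174.49517822265625), 7.47592830657959) all ((509.38946533203125, -174.42544555664062), 7.510168552398682)
w3 rack ((520.1876220703125, -204.23135375976562), (60.168277740478516, 123.62191772460938), 19.41815948486328) 0.042402438162001746
g 419 283.7 213.6 zmax 0.0892 top disc 255 ((530.2975463867188, -232.4072723388672), 8.215656280517578) all ((533.3634643554688, -241.01303100585938), 16.57672691345215)
y 76 281.9 127.5 zmax 0.089 top disc 76 ((510.26751708984375, -175.2606201171875), 7.53348445892334) all ((510.26751708984375, -175.2606201171875), 7.53348445892334)
```

View pics/w3.png

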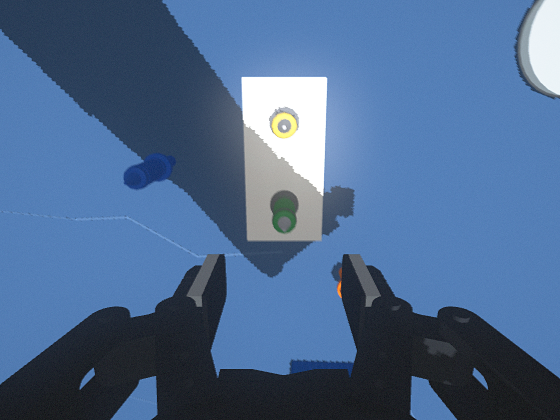

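Green is at (0.5303, -0.2328) with its handle top at 0.089, and the rack hole agrees within 0.5 mm. Now I'll descend and grasp.

Request:
arm_command(
  plan=[
    [0.03, 0.0004, 0.0012, 0, 0, 0],
    [0.03, 0, 0, 0, 0, 0],
    [0.03, 0, 0, 0, 0, 0],
    [0.02, 0, 0, 0, 0, 0],
    [0, 0, 0, 0, 0, 0],
  ],
)

```text
clock: 4.2
position: [0.5306, -0.2338, 0.0507]
eef_rot: [0.409, 0.577, -0.409, 0.577]
contact_force: [-0.3, 0.6, -0.2]
opening: 0.051
```

Request:
arm_command(
  plan=[
    [0, 0, 0, 0, 0, 0],
    [0, 0, 0, 0, 0, 0],
    [0, 0, 0, 0, 0, 0],
    [0, 0, 0, 0, 0, 0],
    [0, 0, 0, 0, 0, 0],
  ],
  grip=1,
)

```text
clock: 4.7
position: [0.5324, -0.2356, 0.0539]
eef_rot: [0.408, 0.575, -0.409, 0.579]
contact_force: [-3.1, -0.5, 5.8]
opening: 0.0147
```

Request:
arm_command(
  plan=[
    [-0.02, 0, 0, 0, 0, 0],
    [-0.03, 0, 0, 0, 0, 0],
    [-0.03, 0, 0, 0, 0, 0],
    [0, 0, 0, 0, 0, 0],
  ],
)

```text
clock: 5.1
position: [0.5349, -0.2361, 0.1372]
eef_rot: [0.409, 0.573, -0.408, 0.581]
contact_force: [1.1, 0.0, -0.0]
opening: 0.0145
```

```bash
python3 - <<'E'
from m import *
go([.559,.1288,.18],np.pi/2)
go([.559,.1288,.18],np.deg2rad(19.4))
E
```

```text
t 5.1 pos [ 0.5349 -0.2361  0.1372] q1,q6 [-0.526  0.706] tilt [ 0.0111 -0.0058 -0.9999] yaw y 0.3387 F [ 1.1   0.05 -0.  ] op 0.0145
shift tool now [-0.0446  0.1443 -0.3357]
turn -1.2321 yaw after 1.5707 shift after turn [-0.0446  0.3646  0.0246]
level [ 2.77971329e-21  9.15589509e-03 -8.52796563e-03]
t 5.1 pos [ 0.5349 -0.2361  0.1372] q1,q6 [-0.526  0.706] tilt [ 0.0111 -0.0058 -0.9999] yaw y 0.3387 F [ 1.1   0.05 -0.  ] op 0.0145
shift tool now [-0.0446  0.1443 -0.3357]
turn 0.0001 yaw after 0.3386 shift after turn [-0.0446  0.1443 -0.3358]
level [ 2.77971329e-21  9.15589509e-03 -8.52796563e-03]
```

Request:
arm_command(
  plan=[
    [-0.045, 0, 0, 0, 0.0092, -0.0085],
    [0, 0.02, -0.045, 0, 0, 0],
    [0, 0.02, -0.045, 0, 0, 0],
    [0, 0.02, -0.045, 0, 0, 0],
    [0, 0.02, -0.045, 0, 0, 0],
  ],
)

```text
clock: 5.6
position: [0.5464, -0.0358, 0.1772]
eef_rot: [0.409, 0.581, -0.409, 0.573]
contact_force: [0.4, 1.1, -0.3]
opening: 0.0143
```

Request:
arm_command(
  plan=[
    [0, 0.02, -0.045, 0, 0, 0],
    [0, 0.02, -0.045, 0, 0, 0],
    [0, 0, 0, 0, 0, 0],
    [0, 0, 0, 0, 0, 0],
  ],
)

```text
clock: 6.0
position: [0.5541, 0.0617, 0.1773]
eef_rot: [0.407, 0.582, -0.408, 0.574]
contact_force: [1.2, -0.0, -0.9]
opening: 0.0143
```

```bash
python3 - <<'E'
from m import *
go([.559,.1288,.18],np.deg2rad(19.4))
snap('wrist','w4')
E
```

```text
t 6.0 pos [0.5541 0.0617 0.1773] q1,q6 [-0.008  1.222] tilt [-0.0101  0.0048 -0.9999] yaw y 0.3415 F [ 1.17 -0.01 -0.87] op 0.0143
shift tool now [-0.0024  0.0271 -0.0616]
turn 0.0029 yaw after 0.3386 shift after turn [-0.0024  0.0269 -0.0617]
level [-3.26330900e-21 -7.95633052e-03  7.93829590e-03]
```

View pics/w4.png

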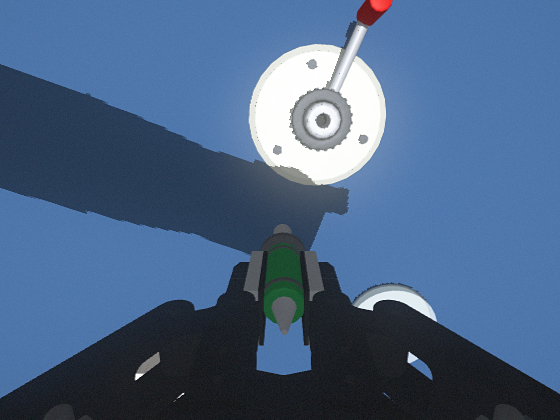

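The probe is held with its handle at (285,265) and the shank tip at (282,230). The collet mouth is at (322,120) and the knob at (375,12). My levelling overcorrected, so I'll undo it.

Request:
arm_command(
  plan=[
    [0, 0.01, -0.025, 0, -0.008, 0.008],
    [0, 0, 0, 0, 0, 0],
    [0, 0, 0, 0, 0, 0],
  ],
)

```text
clock: 6.35
position: [0.5554, 0.0861, 0.1776]
eef_rot: [0.409, 0.577, -0.409, 0.577]
contact_force: [-0.0, 0.2, -0.2]
opening: 0.0143
```

```bash
cat >> m.py <<'E'
from scipy.optimize import least_squares
def face(fn,c0=(.559,.129)):
    im,d,c=load(fn); w=world(d,c); r=np.hypot(w[...,0]-c0[0],w[...,1]-c0[1])
    out={}
    # ring top (collet face) : fit circle of enclosing
    m=(w[...,2]>.057)&(w[...,2]<.064)&(r<.02); q=w[m]
    out['face']=(m.sum(),cv2.minEnclosingCircle((q[:,:2]*1000).astype(np.float32)),np.median(q[:,2]))
    m=(w[...,2]>.006)&(w[...,2]<.016)&(r<.07); q=w[m]
    out['base']=(m.sum(),cv2.minEnclosingCircle((q[:,:2]*1000).astype(np.float32)),np.median(q[:,2]))
    hsv=cv2.cvtColor(im,cv2.COLOR_RGB2HSV);H,S=hsv[...,0],hsv[...,1]
    m=((H<8)|(H>172))&(S>130)&(w[...,2]>.077)&(r<.1); q=w[m]
    if m.sum()>5: out['knobtop']=(m.sum(),cv2.minEnclosingCircle((q[:,:2]*1000).astype(np.float32)),np.median(q[:,2]))
    return out
def probe(fn,tcp):
    im,d,c=load(fn); w=world(d,c); hsv=cv2.cvtColor(im,cv2.COLOR_RGB2HSV);H,S=hsv[...,0],hsv[...,1]
    near=(np.hypot(w[...,0]-tcp[0],w[...,1]-tcp[1])<.03)
    m=(H>50)&(H<95)&(S>100)&near; g=w[m]
    def f(p): # axis: point at z=zt, slopes
        x=g[:,0]-p[0]-p[2]*(g[:,2]-zt); y=g[:,1]-p[1]-p[3]*(g[:,2]-zt)
        return np.hypot(x,y)-.008
    zt=tcp[2]; s=least_squares(f,[tcp[0],tcp[1],0,0],loss='soft_l1',f_scale=.0005)
    rr=f(s.x); print('probe',m.sum(),'axis at tcp z',s.x[:2].round(4),'slope',s.x[2:].round(4),'rms',np.std(rr).round(5),'z range',np.nanpercentile(g[:,2],[1,99]).round(4))
    for z0,z1 in((-.05,-.034),(-.05,-.02)):
        q=w[near&(w[...,2]-zt>z0)&(w[...,2]-zt<z1)&~m]; print(' below',len(q),q.mean(0).round(4) if len(q) else '')
    return s.x
E
python3 - <<'E'
from m import *
go([.559,.1288,.18],np.deg2rad(19.4))
p=monitor.get_obs()['position']
im,d,c=snap('wrist','w5')
for f in('w4','w5'): print(f,face(f))
probe('w5',p)
E
```

```text
t 6.35 pos [0.5554 0.0861 0.1776] q1,q6 [0.039 1.273] tilt [ 0.e+00 -2.e-04 -1.e+00] yaw y 0.3372 F [-0.03  0.22 -0.22] op 0.0143
shift tool now [-0.0024  0.0175 -0.0391]
turn -0.0014 yaw after 0.3386 shift after turn [-0.0024  0.0175 -0.0391]
level [-1.91860371e-25  2.32528276e-04  5.64554197e-05]
w4 {'face': (np.int64(848), ((559.82421875, 129.56866455078125), 13.140915870666504), np.float64(0.060041687305365084)), 'base': (np.int64(11620), ((560.1220092773438, 129.90777587890625), 59.92000198364258), np.float64(0.012231030601859663)), 'knobtop': (np.int64(231), ((565.34130859375, 207.12562561035156), 6.851826190948486), np.float64(0.08004030001057284))}
w5 {'face': (np.int64(794), ((559.83447265625, 129.77194213867188), 13.16144847869873), np.float64(0.060053193120703965)), 'base': (np.int64(10899), ((560.0806274414062, 129.75083923339844), 59.833953857421875), np.float64(0.01220728223694538)), 'knobtop': (np.int64(462), ((564.6961059570312, 209.17343139648438), 7.321840286254883), np.float64(0.08032051796011605))}
probe 1982 axis at tcp z [0.5544 0.0887] slope [ 0.0155 -0.0176] rms 0.00108 z range [0.1724 0.2131]
 below 69 [0.5529 0.0926 0.1403]
 below 130 [0.5527 0.0928 0.1433]
```

View pics/w5.png

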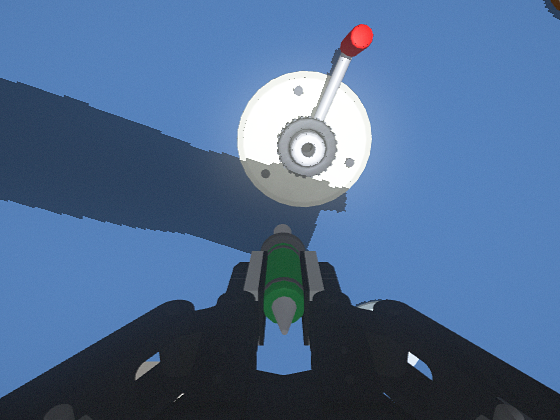

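```bash
cat >> m.py <<'E'
def probe2(fn,tcp,er=3):
    im,d,c=load(fn); w=world(d,c); hsv=cv2.cvtColor(im,cv2.COLOR_RGB2HSV);H,S=hsv[...,0],hsv[...,1]
    near=(np.hypot(w[...,0]-tcp[0],w[...,1]-tcp[1])<.03)
    m=cv2.erode(((H>50)&(H<95)&(S>100)&near).astype(np.uint8),np.ones((er,er)))>0
    g=w[m]; zt=tcp[2]; g=g[(g[:,2]<np.nanmax(g[:,2])-.003)]
    def f(p): 
        return np.hypot(g[:,0]-p[0]-p[2]*(g[:,2]-zt),g[:,1]-p[1]-p[3]*(g[:,2]-zt))-.008
    s=least_squares(f,[tcp[0],tcp[1],0,0],loss='soft_l1',f_scale=.0003)
    ft=s.x[:2]-.042*s.x[2:]
    print('er',er,len(g),'axis@tcp',s.x[:2].round(4),'slope',s.x[2:].round(4),'std',np.std(f(s.x)).round(5),'foot',ft.round(4))
    # image midline of green mask per row -> lateral
    mm=(H>50)&(H<95)&(S>100)&near
    rows=[v for v in range(240,320) if mm[v].sum()>15]
    print(' mid u:',[(v,np.nonzero(mm[v])[0].mean().round(1)) for v in rows[::12]])
    # shank: grey pixels above rows, foot/collar
    return s.x
E
python3 - <<'E'
from m import *
p=[.5554,.0861,.1776]
for er in(3,5,9): probe2('w5',p,er)
im,d,c=load('w5'); w=world(d,c)
near=(np.hypot(w[...,0]-p[0],w[...,1]-p[1])<.03)
for v in range(222,250,2):
    u=np.nonzero(near[v,250:315]&(w[v,250:315,2]>.12))[0]+250
    if len(u): print(v,u.min(),u.max(),u.mean(),w[v,int(u.mean())].round(4))
# expected projection of vertical axis thru tcp
for z in(.136,.17,.21): 
    q=c['R']@np.array([.5554,.0861,z])+c['t']; q=c['mtx']@q; print(z,(q[:2]/q[2]).round(1))
E
```

```text
er 3 922 axis@tcp [0.5545 0.0886] slope [ 0.0096 -0.003 ] std 0.00028 foot [0.5541 0.0887]
 mid u: [(249, np.float64(283.7)), (261, np.float64(283.0)), (273, np.float64(283.7)), (287, np.float64(283.5)), (299, np.float64(282.3)), (311, np.float64(282.8))]
er 5 681 axis@tcp [0.5545 0.0886] slope [ 0.0076 -0.0049] std 0.00029 foot [0.5542 0.0888]
 mid u: [(249, np.float64(283.7)), (261, np.float64(283.0)), (273, np.float64(283.7)), (287, np.float64(283.5)), (299, np.float64(282.3)), (311, np.float64(282.8))]
er 9 297 axis@tcp [0.5545 0.0884] slope [0.0099 0.0117] std 0.00027 foot [0.554  0.0879]
 mid u: [(249, np.float64(283.7)), (261, np.float64(283.0)), (273, np.float64(283.7)), (287, np.float64(283.5)), (299, np.float64(282.3)), (311, np.float64(282.8))]
224 280 285 282.5 [0.5523 0.0934 0.1377]
226 277 288 282.5 [0.5524 0.0932 0.1404]
228 275 290 282.5 [0.5522 0.0936 0.1448]
230 274 290 282.0 [0.5524 0.0931 0.1464]
232 274 291 282.5 [0.5504 0.0991 0.1664]
234 273 292 282.5 [0.5503 0.0992 0.1692]
236 270 296 283.0 [0.551  0.0986 0.1699]
238 267 298 282.5 [0.5509 0.0975 0.1698]
240 265 300 282.5 [0.5512 0.0967 0.17  ]
242 264 302 283.0 [0.552  0.0958 0.1699]
244 263 303 283.0 [0.5518 0.0964 0.1738]
246 262 304 283.0 [0.5516 0.0969 0.1773]
248 261 304 282.5 [0.5515 0.096  0.1777]
0.136 [282.9 236.2]
0.17 [283.  262.3]
0.21 [283.  310.2]
```

Mouth at (0.5599, 0.1297, 0.060), knob at (0.5647, 0.2091) with radius 79.4 mm. The probe axis is 2.6 mm off the TCP with about 0.012 rad of tilt. I'll correct both and move above the mouth.

Request:
arm_command(
  plan=[
    [0, 0.0187, -0.037, 0, -0.008, 0.008],
    [0.03, 0, 0, 0, 0, 0],
    [0.025, 0, 0, 0, 0, 0],
    [0, 0, 0, 0, 0, 0],
    [0, 0, 0, 0, 0, 0],
  ],
)

```text
clock: 6.9
position: [0.5612, 0.1272, 0.1226]
eef_rot: [0.41, 0.573, -0.409, 0.58]
contact_force: [0.8, -0.4, -0.5]
opening: 0.0145
```

```bash
python3 - <<'E'
from m import *
go([.559,.1288,.18],np.deg2rad(19.4))
p=monitor.get_obs()['position']
im,d,c=snap('wrist','w6')
print(face('w6'))
for er in(3,5): probe2('w6',p,er)
go([.559,.1288,.18],np.deg2rad(19.4))
cv2.imwrite('pics/w6c.png',cv2.resize(im[180:320,200:370,::-1],None,fx=4,fy=4))
E
```

```text
t 6.9 pos [0.5612 0.1272 0.1226] q1,q6 [0.114 1.347] tilt [ 0.0092 -0.0049 -0.9999] yaw y 0.3371 F [ 0.83 -0.38 -0.48] op 0.0145
shift tool now [-0.0574 -0.0011 -0.0018]
turn -0.0015 yaw after 0.3386 shift after turn [-0.0574 -0.0011 -0.0018]
level [-3.39577611e-22  7.68213069e-03 -7.07924741e-03]
{'face': (np.int64(891), ((559.8027954101562, 130.0751953125), 13.207358360290527), np.float64(0.06003584137693373)), 'base': (np.int64(12280), ((560.0858764648438, 129.84043884277344), 59.85625457763672), np.float64(0.012213160650888335)), 'knobtop': (np.int64(664), ((564.7429809570312, 209.45956420898438), 7.377724647521973), np.float64(0.08023524400353199))}
er 3 905 axis@tcp [0.5601 0.1296] slope [0.0029 0.005 ] std 0.00026 foot [0.56   0.1294]
 mid u: [(249, np.float64(283.0)), (261, np.float64(283.0)), (273, np.float64(283.0)), (287, np.float64(284.0)), (299, np.float64(282.3)), (314, np.float64(281.8))]
er 5 688 axis@tcp [0.5601 0.1296] slope [0.0059 0.0058] std 0.00026 foot [0.5599 0.1293]
 mid u: [(249, np.float64(283.0)), (261, np.float64(283.0)), (273, np.float64(283.0)), (287, np.float64(284.0)), (299, np.float64(282.3)), (314, np.float64(281.8))]
t 6.95 pos [0.5622 0.1274 0.1237] q1,q6 [0.114 1.347] tilt [ 0.0116 -0.0046 -0.9999] yaw y 0.3372 F [ 0.71  0.42 -0.13] op 0.0146
shift tool now [-0.0564 -0.0021 -0.0019]
turn -0.0014 yaw after 0.3386 shift after turn [-0.0564 -0.0021 -0.0019]
level [-2.19725333e-21  8.14418782e-03 -9.46507297e-03]
```

View pics/w6c.png

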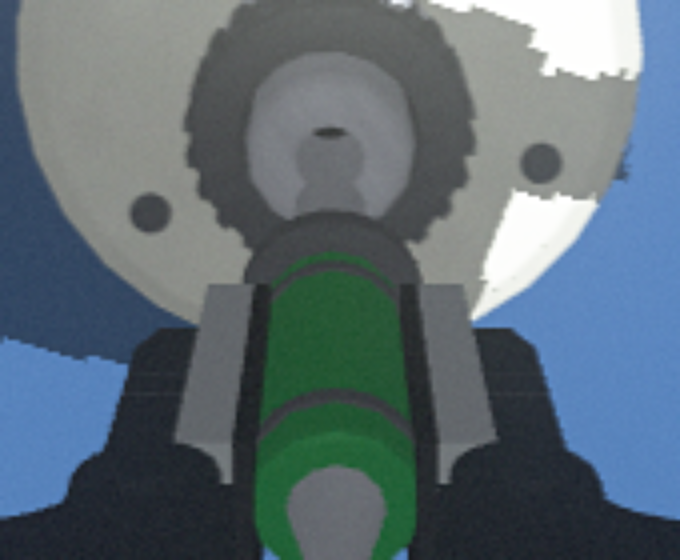

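The probe sits over the bore at about (330,140) in the crop, and the fit puts it within 0.5 mm of the mouth's axis. I'll descend gently.

Request:
arm_command(
  plan=[
    [0.008, 0, 0, 0, 0, 0],
    [0.007, 0, 0, 0, 0, 0],
    [0.003, 0, 0, 0, 0, 0],
    [0.002, 0, 0, 0, 0, 0],
    [0.002, 0, 0, 0, 0, 0],
  ],
)

```text
clock: 7.45
position: [0.5616, 0.1281, 0.1008]
eef_rot: [0.409, 0.573, -0.408, 0.581]
contact_force: [-1.2, -0.9, 4.2]
opening: 0.0146
```

Request:
arm_command(
  plan=[
    [0.002, 0, 0, 0, 0, 0],
    [0.002, 0, 0, 0, 0, 0],
    [0, 0, 0, 0, 0, 0],
  ],
)

```text
clock: 7.75
position: [0.5613, 0.1279, 0.0963]
eef_rot: [0.409, 0.573, -0.408, 0.581]
contact_force: [-0.8, -1.5, -0.6]
opening: 0.0146
```

Request:
arm_command(
  plan=[
    [0.003, 0, 0, 0, 0, 0],
    [0.003, 0, 0, 0, 0, 0],
    [0.002, 0, 0, 0, 0, 0],
    [0, 0, 0, 0, 0, 0],
  ],
)

```text
clock: 8.15
position: [0.5613, 0.1279, 0.0881]
eef_rot: [0.409, 0.573, -0.408, 0.581]
contact_force: [-1.4, -2.9, -1.3]
opening: 0.0143
```

Request:
arm_command(
  plan=[
    [0.003, 0, 0, 0, 0, 0],
    [0.003, 0, 0, 0, 0, 0],
    [0.002, 0, 0, 0, 0, 0],
    [0, 0, 0, 0, 0, 0],
  ],
)

```text
clock: 8.55
position: [0.5614, 0.1279, 0.0802]
eef_rot: [0.409, 0.573, -0.408, 0.581]
contact_force: [-1.9, -4.1, -0.1]
opening: 0.0145
```

Request:
arm_command(
  plan=[
    [0.002, -0.0002, 0.0003, 0, 0, 0],
    [0.002, 0, 0, 0, 0, 0],
    [0.001, 0, 0, 0, 0, 0],
    [0, 0, 0, 0, 0, 0],
  ],
)

```text
clock: 8.95
position: [0.5615, 0.1277, 0.0755]
eef_rot: [0.409, 0.573, -0.408, 0.581]
contact_force: [-3.2, -2.8, 1.0]
opening: 0.0147
```

Request:
arm_command(
  plan=[
    [0.0015, 0, 0, 0, 0, 0],
    [0.001, 0, 0, 0, 0, 0],
    [0, 0, 0, 0, 0, 0],
  ],
)

```text
clock: 9.25
position: [0.5615, 0.1277, 0.0731]
eef_rot: [0.409, 0.573, -0.408, 0.581]
contact_force: [-2.3, -3.8, 1.7]
opening: 0.0144
```

Request:
arm_command(
  plan=[
    [0.001, 0, 0, 0, 0, 0],
    [0, 0, 0, 0, 0, 0],
  ],
)

```text
clock: 9.45
position: [0.5615, 0.1276, 0.0722]
eef_rot: [0.409, 0.573, -0.408, 0.581]
contact_force: [-3.2, -4.0, 2.3]
opening: 0.0142
```

Request:
arm_command(
  plan=[
    [0.001, 0, 0.0002, 0, 0, 0],
    [0, 0, 0, 0, 0, 0],
  ],
)

```text
clock: 9.65
position: [0.5615, 0.1276, 0.0719]
eef_rot: [0.409, 0.573, -0.408, 0.581]
contact_force: [-5.8, -3.5, 6.2]
opening: 0.0141
```

Request:
arm_command(
  plan=[
    [0.001, 0, 0, 0, 0, 0],
    [0, 0, 0, 0, 0, 0],
  ],
)

```text
clock: 9.85
position: [0.5616, 0.1276, 0.0718]
eef_rot: [0.409, 0.573, -0.408, 0.581]
contact_force: [-7.4, -4.2, 11.6]
opening: 0.0145
```

Request:
arm_command(
  plan=[
    [0.0007, 0, 0, 0, 0, 0],
    [0, 0, 0, 0, 0, 0],
  ],
)

```text
clock: 10.05
position: [0.5616, 0.1276, 0.0718]
eef_rot: [0.409, 0.573, -0.408, 0.581]
contact_force: [-8.8, -4.4, 14.1]
opening: 0.0145
```

```bash
python3 - <<'E'
from m import *
im,d,c=snap('wrist','w7'); w=world(d,c)
p=monitor.get_obs()['position']; probe2('w7',p,3)
hsv=cv2.cvtColor(im,cv2.COLOR_RGB2HSV);H,S=hsv[...,0],hsv[...,1]
for v in range(222,262,3): print(v,[w[v,u].round(4).tolist() for u in(283,)],im[v,283])
E
```

```text
er 3 906 axis@tcp [0.5605 0.13  ] slope [0.0028 0.0031] std 0.00026 foot [0.5604 0.1298]
 mid u: [(250, np.float64(282.5)), (262, np.float64(283.0)), (274, np.float64(283.0)), (288, np.float64(283.5)), (300, np.float64(282.1)), (315, np.float64(283.5))]
222 [[0.5564, 0.1427, 0.0524]] [111 111 116]
225 [[0.5564, 0.1427, 0.0566]] [103 109 112]
228 [[0.5567, 0.1418, 0.0584]] [111 115 120]
231 [[0.5571, 0.1405, 0.0588]] [125 129 132]
234 [[0.557, 0.1409, 0.0638]] [64 67 67]
237 [[0.5575, 0.1394, 0.0636]] [69 74 75]
240 [[0.558, 0.1378, 0.0631]] [70 74 74]
243 [[0.5581, 0.1376, 0.0662]] [37 87 50]
246 [[0.5577, 0.1385, 0.0719]] [60 61 63]
249 [[0.558, 0.1375, 0.0729]] [38 85 50]
252 [[0.5579, 0.1378, 0.0768]] [38 84 50]
255 [[nan, nan, nan]] [35 84 49]
258 [[0.5579, 0.1378, 0.0827]] [37 85 50]
261 [[0.5578, 0.1378, 0.0856]] [35 84 48]
```

Collar top reads 0.0635 against 0.064 expected, so it is home. I'll relax the pressure and sideways load, then release.

Request:
arm_command(
  plan=[
    [-0.0012, -0.001, 0, 0, 0, 0],
    [0, 0, 0, 0, 0, 0],
    [0, 0, 0, 0, 0, 0],
  ],
)

```text
clock: 10.4
position: [0.5615, 0.1276, 0.0718]
eef_rot: [0.41, 0.573, -0.407, 0.581]
contact_force: [-5.0, -3.4, 9.1]
opening: 0.014
```

Request:
arm_command(
  plan=[
    [0, 0, 0, 0, 0, 0],
    [0, 0, 0, 0, 0, 0],
    [0, 0, 0, 0, 0, 0],
    [0, 0, 0, 0, 0, 0],
  ],
  grip=-0.2,
)

```text
clock: 10.8
position: [0.5616, 0.1276, 0.0707]
eef_rot: [0.41, 0.573, -0.407, 0.581]
contact_force: [-0.4, -0.4, -0.3]
opening: 0.0514
```

```bash
python3 - <<'E'
from m import *
im,d,c=snap('wrist','w8'); w=world(d,c)
go([.5646,.2093,.18],np.deg2rad(-3.5))
p=[.5598,.1298,.0718]; probe2('w8',p,3)
for v in range(225,252,3): print(v,w[v,283].round(4),im[v,283])
hsv=cv2.cvtColor(im,cv2.COLOR_RGB2HSV);H,S=hsv[...,0],hsv[...,1]
m=(H>50)&(H<95)&(S>100)&(np.hypot(w[...,0]-.56,w[...,1]-.13)<.03); print('handle z',np.percentile(w[m][:,2],[1,50,99]))
print(face('w8')['knobtop'])
E
```

```text
t 10.85 pos [0.5614 0.1275 0.0707] q1,q6 [0.114 1.346] tilt [ 0.0111 -0.0039 -0.9999] yaw y 0.3388 F [-0.96  0.25 -0.57] op 0.051
shift tool now [-0.1096  0.0312 -0.0752]
turn 0.3999 yaw after -0.0611 shift after turn [-0.1096 -0.0006 -0.0814]
level [-2.25021256e-21  7.39323254e-03 -9.18319983e-03]
er 3 1014 axis@tcp [0.5602 0.1297] slope [ 0.0016 -0.0009] std 0.00028 foot [0.5602 0.1297]
 mid u: [(246, np.float64(282.0)), (262, np.float64(282.0)), (274, np.float64(282.0)), (288, np.float64(282.0)), (300, np.float64(282.5)), (312, np.float64(282.5))]
225 [0.5564 0.1426 0.055 ] [102 107 109]
228 [0.5566 0.1419 0.0574] [112 113 117]
231 [0.5571 0.1407 0.0581] [118 121 126]
234 [0.5572 0.1403 0.0609] [55 57 57]
237 [0.5573 0.1399 0.0635] [66 68 70]
240 [0.5576 0.1388 0.0645] [68 68 72]
243 [0.5583 0.1371 0.0637] [64 66 67]
246 [0.558  0.1376 0.0684] [46 83 56]
249 [0.5581 0.1373 0.0711] [49 80 59]
handle z [0.06689367 0.09694266 0.10729993]
(np.int64(1296), ((564.5465698242188, 209.1744842529297), 7.445610523223877), np.float64(0.08023361253125286))
```

The probe is home and upright: slope under 0.003, collar top about 0.064, axis within 0.5 mm of the mouth. I'll lift clear, level, and move above the knob.

Request:
arm_command(
  plan=[
    [-0.03, 0, 0, 0, 0, 0],
    [-0.04, 0, 0, 0, 0, 0],
    [-0.04, 0, 0, 0, 0.0075, -0.0085],
    [0, 0.016, -0.038, 0, 0, 0],
    [0, 0.0152, -0.0372, 0, 0, 0],
  ],
)

```text
clock: 11.35
position: [0.5665, 0.2097, 0.1833]
eef_rot: [0.411, 0.575, -0.408, 0.578]
contact_force: [-0.9, 0.1, 0.1]
opening: 0.0512
```

Request:
arm_command(
  plan=[
    [0, 0, 0, -0.145, 0, 0],
    [0, 0, 0, -0.145, 0, 0],
    [0, 0, 0, -0.145, 0, 0],
    [0, 0, 0, -0.145, 0, 0],
    [0, 0, 0, -0.145, 0, 0],
  ],
  grip=-0.2,
)

```text
clock: 11.85
position: [0.5644, 0.2093, 0.1805]
eef_rot: [0.175, 0.685, -0.175, 0.685]
contact_force: [0.5, 1.0, -0.1]
opening: 0.0515
```

Request:
arm_command(
  plan=[
    [0, 0, 0, -0.145, 0, 0],
    [0, 0, 0, -0.145, 0, 0],
    [0, 0, 0, -0.145, 0, 0],
    [0, 0, 0, -0.145, 0, 0],
    [0, 0, 0, -0.145, 0, 0],
  ],
)

```text
clock: 12.35
position: [0.5644, 0.2092, 0.1806]
eef_rot: [-0.079, 0.703, 0.079, 0.703]
contact_force: [-0.7, -0.2, -0.1]
opening: 0.0513
```

Request:
arm_command(
  plan=[
    [0, 0, 0, -0.145, 0, 0],
    [0, 0, 0, -0.145, 0, 0],
    [0, 0, 0, -0.145, 0, 0],
    [0, 0, 0, -0.145, 0, 0],
    [0, 0, 0, -0.145, 0, 0],
  ],
)

```text
clock: 12.85
position: [0.5644, 0.2092, 0.1806]
eef_rot: [-0.323, 0.629, 0.323, 0.629]
contact_force: [0.4, -0.5, 0.2]
opening: 0.0519
```

Request:
arm_command(
  plan=[
    [0, 0, 0, -0.145, 0, 0],
    [0, 0, 0, -0.145, 0, 0],
    [0, 0, 0, -0.145, 0, 0],
    [0, 0, 0, -0.13, 0, 0],
    [0, 0, 0, 0, 0, 0],
  ],
)

```text
clock: 13.35
position: [0.5644, 0.2092, 0.1806]
eef_rot: [-0.484, 0.516, 0.484, 0.516]
contact_force: [-0.6, 0.1, -0.3]
opening: 0.0509
```

```bash
python3 - <<'E'
from m import *
go([.5646,.2092,.052],np.pi-.0605)
snap('wrist','w9'); print(face('w9')['knobtop'])
E
```

```text
t 13.35 pos [0.5644 0.2092 0.1806] q1,q6 [ 0.248 -1.26 ] tilt [ 1.e-04  1.e-04 -1.e+00] yaw y 3.0784 F [-0.6   0.13 -0.26] op 0.0509
shift tool now [ 0.1286 -0.0002  0.    ]
turn -0.0027 yaw after 3.0811 shift after turn [ 0.1286 -0.0002  0.    ]
level [2.30647829e-25 5.84279659e-05 7.90025307e-05]
(np.int64(291), ((564.7235717773438, 208.84359741210938), 7.21462345123291), np.float64(0.08019513091347474))
```

View pics/w9.png

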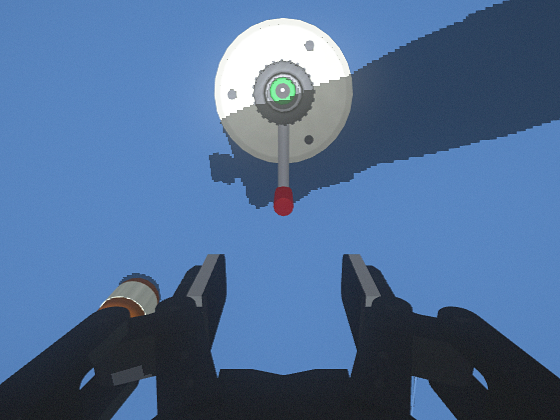

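The knob at (283,200) is centred between the fingers and the probe stands in the collet at (283,90). I'll descend around the knob and narrow the gap without gripping.

Request:
arm_command(
  plan=[
    [0.04, 0, 0, 0, 0, 0],
    [0.04, 0, 0, 0, 0, 0],
    [0.035, 0, 0, 0, 0, 0],
    [0.0136, 0, 0, 0, 0, 0],
    [0, 0, 0, 0, 0, 0],
  ],
)

```text
clock: 13.9
position: [0.5622, 0.2085, 0.0498]
eef_rot: [-0.483, 0.517, 0.484, 0.514]
contact_force: [-0.7, -0.5, 0.8]
opening: 0.051
```

Request:
arm_command(
  plan=[
    [0, 0, 0, 0, 0, 0],
    [0, 0, 0, 0, 0, 0],
    [0, 0, 0, 0, 0, 0],
    [0, 0, 0, 0, 0, 0],
  ],
  grip=0.42,
)

```text
clock: 14.3
position: [0.5655, 0.2093, 0.0537]
eef_rot: [-0.485, 0.515, 0.483, 0.516]
contact_force: [-0.1, -0.3, -0.5]
opening: 0.025
```

Request:
arm_command(
  plan=[
    [0, -0.002, 0, 0, 0, 0],
    [0, -0.001, 0, 0, 0, 0],
    [0, 0, 0, 0, 0, 0],
  ],
)

```text
clock: 14.6
position: [0.5676, 0.2088, 0.0523]
eef_rot: [-0.484, 0.515, 0.484, 0.516]
contact_force: [-0.1, -0.3, -0.3]
opening: 0.0248
```

Request:
arm_command(
  plan=[
    [0, -0.0015, 0, 0.01, 0, 0],
    [0, -0.0015, 0, 0.02, 0, 0],
    [0, -0.002, 0, 0.025, 0, 0],
    [0, -0.002, 0, 0.025, 0, 0],
  ],
)

```text
clock: 15.0
position: [0.5715, 0.208, 0.0517]
eef_rot: [-0.461, 0.537, 0.464, 0.533]
contact_force: [-6.8, -0.3, 4.7]
opening: 0.025
```

Request:
arm_command(
  plan=[
    [0, -0.002, 0, 0.025, 0, 0],
    [0, -0.002, 0, 0.025, 0, 0],
    [0, 0, 0, 0, 0, 0],
  ],
)

```text
clock: 15.3
position: [0.5757, 0.2073, 0.0517]
eef_rot: [-0.448, 0.548, 0.45, 0.545]
contact_force: [-4.9, -0.2, 5.0]
opening: 0.025
```

Request:
arm_command(
  plan=[
    [-0.001, -0.0024, -0.0001, 0.03, 0, 0],
    [0, -0.0024, 0, 0.03, 0, 0],
    [0, -0.0024, 0, 0.03, 0, 0],
    [0, -0.0024, -0.0001, 0.03, 0, 0],
    [0, 0, 0, 0, 0, 0],
  ],
)

```text
clock: 15.8
position: [0.5842, 0.2049, 0.0518]
eef_rot: [-0.414, 0.574, 0.417, 0.57]
contact_force: [-5.3, 0.0, 1.5]
opening: 0.025
```

Request:
arm_command(
  plan=[
    [0, -0.0024, 0, 0.03, 0, 0],
    [0, -0.0024, 0, 0.03, 0, 0],
    [0, -0.0024, -0.0001, 0.03, 0, 0],
    [0, 0, 0, 0, 0, 0],
  ],
)

```text
clock: 16.2
position: [0.5909, 0.2024, 0.0518]
eef_rot: [-0.388, 0.592, 0.391, 0.588]
contact_force: [-5.5, -0.2, 0.9]
opening: 0.0245
```

```bash
cat >> m.py <<'E'
def ft():
    o=monitor.get_obs(); R=Rot.from_quat(o['eef_rot']).as_matrix(); p=o['position'][:2]-[.5599,.1298]
    print('t',o['clock'],'r,ang',np.hypot(*p).round(4),np.arctan2(p[1],p[0]).round(4),'z',o['position'][2].round(4),'yaw-pi',(np.arctan2(R[1,1],R[0,1])%(2*np.pi)-np.pi).round(3),'F tool',(R.T@o['contact_force']).round(2),'tilt',R[:,0].round(3))
E
python3 -c "
from m import *
ft()"
```

```text
t 16.2 r,ang 0.0789 1.1669 z 0.0518 yaw-pi -0.404 F tool [-0.86  4.98 -2.33] tilt [-0.007 -0.001 -1.   ]
```

Request:
arm_command(
  plan=[
    [0, -0.0024, 0.0001, 0.03, 0, 0],
    [0, -0.0024, 0.0001, 0.03, 0, 0],
    [0, -0.0024, 0, 0.03, 0, 0],
    [0, 0, 0, 0, 0, 0],
  ],
)

```text
clock: 16.6
position: [0.5973, 0.1993, 0.0518]
eef_rot: [-0.362, 0.61, 0.364, 0.605]
contact_force: [-5.9, 0.2, 1.5]
opening: 0.0245
```

Request:
arm_command(
  plan=[
    [0, -0.0024, 0.0001, 0.03, 0, 0],
    [0, -0.0024, 0, 0.03, 0, 0],
    [0, -0.0024, 0, 0.03, 0, 0],
    [0, 0, 0, 0, 0, 0],
  ],
)

```text
clock: 17.0
position: [0.6033, 0.1958, 0.0518]
eef_rot: [-0.334, 0.625, 0.336, 0.62]
contact_force: [-7.0, 0.7, 2.4]
opening: 0.0246
```

Request:
arm_command(
  plan=[
    [0, -0.0024, 0, 0.03, 0, 0],
    [0, -0.0024, 0, 0.03, 0, 0],
    [0, -0.0024, 0, 0.03, 0, 0],
    [0, 0, 0, 0, 0, 0],
  ],
)

```text
clock: 17.4
position: [0.6083, 0.1921, 0.0517]
eef_rot: [-0.305, 0.64, 0.308, 0.634]
contact_force: [-8.1, 1.4, 3.2]
opening: 0.0249
```

```bash
python3 -c "
from m import *
ft()"
```

```text
t 17.4 r,ang 0.0789 0.9104 z 0.0517 yaw-pi -0.674 F tool [-3.09  7.18 -3.97] tilt [-0.01 -0.   -1.  ]
```

Request:
arm_command(
  plan=[
    [0, -0.0024, -0.0003, 0.025, 0, 0],
    [0, -0.0024, -0.0003, 0.025, 0, 0],
    [0, 0, 0, 0, 0, 0],
    [0, 0, 0, 0, 0, 0],
  ],
)

```text
clock: 17.8
position: [0.6111, 0.1897, 0.0516]
eef_rot: [-0.289, 0.648, 0.293, 0.641]
contact_force: [-8.7, 2.3, 4.0]
opening: 0.025
```

```bash
python3 -c "
from m import *
ft()"
```

```text
t 17.8 r,ang 0.0788 0.8639 z 0.0516 yaw-pi -0.723 F tool [-3.89  8.09 -3.99] tilt [-0.01   0.002 -1.   ]
```

Request:
arm_command(
  plan=[
    [0, -0.0024, -0.0003, 0.025, 0, 0],
    [0, -0.0024, -0.0002, 0.025, 0, 0],
    [0, 0, 0, 0, 0, 0],
    [0, 0, 0, 0, 0, 0],
  ],
)

```text
clock: 18.2
position: [0.6137, 0.1873, 0.0516]
eef_rot: [-0.272, 0.655, 0.278, 0.648]
contact_force: [-10.1, 5.7, 4.7]
opening: 0.0246
```

```bash
python3 -c "
from m import *
ft()"
```

```text
t 18.2 r,ang 0.0788 0.819 z 0.0516 yaw-pi -0.772 F tool [-4.51 11.25 -3.02] tilt [-0.012  0.005 -1.   ]
```

Request:
arm_command(
  plan=[
    [0, 0, 0, 0, 0, 0],
  ],
)

```text
clock: 18.3
position: [0.6137, 0.1873, 0.0517]
eef_rot: [-0.272, 0.655, 0.278, 0.648]
contact_force: [-10.5, 5.2, 3.7]
opening: 0.0248
```

Request:
arm_command(
  plan=[
    [0, 0, 0, 0, 0, 0],
  ],
)

```text
clock: 18.4
position: [0.6137, 0.1873, 0.0517]
eef_rot: [-0.272, 0.655, 0.278, 0.648]
contact_force: [-9.8, 5.9, 5.0]
opening: 0.0247
```

```bash
python3 -c "
from m import *
ft()"
```

```text
t 18.4 r,ang 0.0788 0.8191 z 0.0517 yaw-pi -0.772 F tool [-4.86 11.22 -2.64] tilt [-0.011  0.005 -1.   ]
```

The lever is clearly stiff: about 11.2 N steady tangential against 5 N of free friction, inside the firm band. I'll stop here, back the pad off the knob, open and lift.

Request:
arm_command(
  plan=[
    [0, 0.002, 0, 0, 0, 0],
    [0, 0.002, 0, 0, 0, 0],
    [0, 0.0015, 0, 0, 0, 0],
    [0, 0, 0, 0, 0, 0],
  ],
)

```text
clock: 18.8
position: [0.6152, 0.1891, 0.0527]
eef_rot: [-0.274, 0.652, 0.275, 0.651]
contact_force: [-2.8, 2.8, -1.1]
opening: 0.0245
```

Request:
arm_command(
  plan=[
    [0, 0, 0, 0, 0, 0],
    [0, 0, 0, 0, 0, 0],
    [0, 0, 0, 0, 0, 0],
  ],
  grip=-0.2,
)

```text
clock: 19.1
position: [0.6169, 0.1887, 0.0537]
eef_rot: [-0.275, 0.651, 0.274, 0.652]
contact_force: [0.1, 0.3, -1.1]
opening: 0.0512
```

Request:
arm_command(
  plan=[
    [-0.02, 0, 0, 0, 0, 0],
    [-0.04, 0, 0, 0, 0, 0],
    [-0.04, 0, 0, 0, 0, 0],
    [-0.03, 0, 0, 0, 0, 0],
    [0, 0, 0, 0, 0, 0],
  ],
)

```text
clock: 19.6
position: [0.6202, 0.1896, 0.1899]
eef_rot: [-0.276, 0.647, 0.273, 0.656]
contact_force: [-0.6, -0.2, 0.4]
opening: 0.0512
```

```bash
python3 -c "
from m import *
ft(); im,d,c=snap('wrist','w10'); f=face('w10'); print(f)
k=np.array(f['knobtop'][1][0])/1000-[.5599,.1298]; print('knob r,ang',np.hypot(*k),np.arctan2(k[1],k[0]))
probe2('w10',[.5599,.1298,.0718],3); w=world(d,c)
hsv=cv2.cvtColor(im,cv2.COLOR_RGB2HSV);H,S=hsv[...,0],hsv[...,1]
r=np.hypot(w[...,0]-.5599,w[...,1]-.1298)
m=(H>50)&(H<95)&(S>100)&(r<.02); print('handle z',np.percentile(w[m][:,2],[1,50,99]))
q=w[(r>.0085)&(r<.0112)&(w[...,2]>.055)&(w[...,2]<.07)&~m]; print('collar top',len(q),np.median(q[:,2]))
"
```

```text
t 19.6 r,ang 0.0849 0.7812 z 0.1899 yaw-pi -0.773 F tool [-0.38  0.26 -0.52] tilt [ 0.012  0.002 -1.   ]
{'face': (np.int64(282), ((559.9246826171875, 129.82223510742188), 13.290958404541016), np.float64(0.05914771155841489)), 'base': (np.int64(11737), ((559.9981689453125, 129.7412567138672), 60.137969970703125), np.float64(0.012172112446754993)), 'knobtop': (np.int64(261), ((609.0897827148438, 191.7694854736328), 6.975919246673584), np.float64(0.08031608465403427))}
knob r,ang 0.07911922556117654 0.8998631106382973
er 3 14 axis@tcp [0.3259 0.0157] slope [7.0156 3.3291] std 0.00159 foot [ 0.0313 -0.1241]
 mid u: []
handle z [0.10464019 0.10626219 0.10787542]
collar top 179 0.06440745392302634
```

View pics/w10.png

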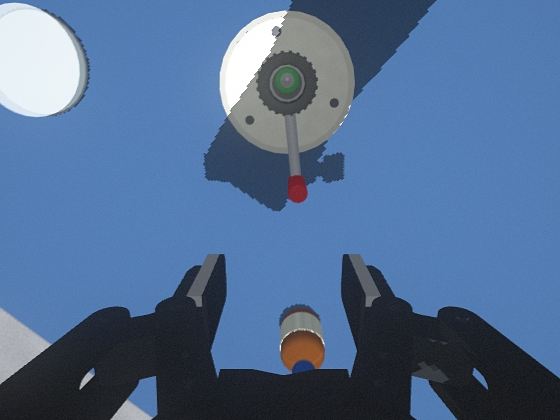

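After release the knob has stayed at 0.90 rad (about 0.61 rad turned). The probe is centred at (287,80) with its collar top at 0.0644, and nothing touches. Handing in.

Request:
arm_command(
  plan=[
    [0, 0, 0, 0, 0, 0],
    [0, 0, 0, 0, 0, 0],
  ],
)

```text
clock: 19.85
position: [0.6145, 0.1885, 0.1812]
eef_rot: [-0.275, 0.653, 0.275, 0.65]
contact_force: [0.3, 0.2, -0.3]
opening: 0.0517
```

```bash
python3 -c "
from m import *
snap('top','top1'); a,da,ca=load('top0'); b,db,cb=load('top1')
for n,(u,v) in dict(dish=(279,165),bot=(120,148),box=(443,187),yel=(340,243)).items(): print(n,np.abs(a[v-12:v+12,u-12:u+12].astype(int)-b[v-12:v+12,u-12:u+12]).mean().round(1))
ft(); print(manip.hand_in())"
```

```text
dish 16.0
bot 34.0
box 11.9
yel 10.5
t 19.9 r,ang 0.0802 0.8225 z 0.1811 yaw-pi -0.773 F tool [ 0.23  0.59 -0.22] tilt [-0.003 -0.001 -1.   ]
the job is handed in; nothing more can be done
None
```

The green probe is home in the collet, the nut is tightened on it, and the job is handed in at about 20 s; no verdict is reported.

- **Seating:** I pushed the probe in until it stopped moving, at about 14 N downwards. I eased off and let go before touching the lever. The collar top then measured 63.5 to 64.5 mm, against 64 mm expected. The axis was within 0.5 mm of the mouth and the tilt was under 0.003 rad.
- **Tightening:** I turned the lever about 0.61 rad clockwise. The force at the knob rose from about 5 N when free to a steady 11.2 N, inside the firm band, and I stopped there. The rise was uneven: 7.2, 8.1, then 11.2 N. The jaws' pressure on the shank was not measured; I inferred it from this force.
- **After release:** The knob stayed at its angle, the collar top read 64.4 mm, and the wrist force was near zero with the fingers open and clear.
- **Checks that failed or were weak:**
  - The tilt fit from the last view failed because too few pixels showed the handle, so uprightness rests on the fit made before tightening.
  - A before/after comparison of the top view showed brightness changes of 10 to 34 levels around the bystanders. I did not look into these; the arm and its shadow had moved over that area, so this check neither confirms nor rules out a shift. I planned the moves to stay clear of the bystanders and felt no unexpected contact.

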